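Sort the first-aid supplies on the crowded table

TASK

Sort the first-aid supplies scattered over the table: both amber medicine bottles into the white tray, both swab cartons into the cardboard tray, and the plaster tin into the blue tray. Set each down gently (no dropping), standing upright on the tray's floor, and leave the mug and the glass standing where they are.

Things in the scene. Friction and masses are not known exactly. Their poses are not given: they have to be found in the camera images.
- white_tray: White plastic shallow open tray, 105 (x) by 170 (y) by 22 mm high outside, walls and floor 4 mm thick (inside 97 by 162 mm). Origin: centre of its underside, so its inner floor is 4 mm above it; y runs along the long side. Fixed to the table; stands anywhere at the far side of the work area, turned up to 0.2 rad from long side across the robot's front. For the medicine bottles.
- card_tray: Brown cardboard shallow open tray, 105 (x) by 170 (y) by 22 mm high outside, walls and floor 4 mm thick (inside 97 by 162 mm). Origin: centre of its underside, so its inner floor is 4 mm above it; y runs along the long side. Fixed to the table; stands anywhere at the far side of the work area, turned up to 0.2 rad from long side across the robot's front. For the swab cartons.
- blue_tray: Blue plastic shallow open tray, 105 (x) by 170 (y) by 22 mm high outside, walls and floor 4 mm thick (inside 97 by 162 mm). Origin: centre of its underside, so its inner floor is 4 mm above it; y runs along the long side. Fixed to the table; stands anywhere at the far side of the work area, turned up to 0.2 rad from long side across the robot's front. For the plaster tin.
- bottle_white: Small amber medicine bottle with a paper label and a white screw cap: body 42 mm diameter and straight up to 60 mm, cap 29 mm diameter, 90 mm high in all, about 90 g. Origin: centre of its underside; z up along the bottle. Stands loose and upright on the table.
- bottle_black: Small amber medicine bottle with a paper label and a black screw cap: body 42 mm diameter and straight up to 60 mm, cap 29 mm diameter, 90 mm high in all, about 90 g. Origin: centre of its underside; z up along the bottle. Stands loose and upright on the table.
- carton_green: Small white swab carton with green bands, 56 (x) by 36 (y) by 50 mm high, about 50 g. Origin: centre of its underside; x along the long side. Stands loose on its base, turned any way.
- carton_red: Small white swab carton with red bands, 56 (x) by 36 (y) by 50 mm high, about 50 g. Origin: centre of its underside; x along the long side. Stands loose on its base, turned any way.
- plaster_tin: Round yellow sticking-plaster tin with a thin red stripe and a bare metal lid, 50 mm diameter (lid, from 34 mm height up, 52 mm), 46 mm high, about 70 g. Origin: centre of its underside; z up. Stands loose on its base.
- mug: White mug, 72 mm diameter at the rim, 85 mm high, handle at its +y side, about 300 g. Bystander. Origin: centre of its underside. Stands loose among the supplies; centres of neighbours in that front row are at least 100 mm apart. The gripper's room over the supplies and trays is free: nothing there is taller than 90 mm.
- glass: Small green stemmed glass, foot 56 mm and bowl 48 mm diameter, 88 mm high, about 140 g. Bystander. Origin: centre of its underside. Stands loose among the supplies.
Not all that is in view belongs to the job. What is shaped like the bottle_black but yellow is not meant. Leave any black look-alike of the carton_green alone.

How it is judged (in metres and radians):
At the end, for the whole second after the job is handed in: Both bottles stand in the white tray, both cartons in the cardboard tray and the tin in the blue tray: underside centre within the tray's inside and less than 6 mm above its floor, upright within 0.15 rad, released and at rest (under 20 mm/s) (x of bottle_white in the frame of white_tray between -0.0485 and 0.0485 m and y of bottle_white in the frame of white_tray between -0.081 and 0.081 m and z of each of bottle_white, bottle_black in the frame of white_tray below 0.01 m and angle between each of bottle_white, bottle_black, carton_green, carton_red, plaster_tin's own z axis and vertical below 0.15 rad and linear speed of each of bottle_white, bottle_black, carton_green, carton_red, plaster_tin below 0.02 m/s and contact force between each of bottle_white, bottle_black, carton_green, carton_red, plaster_tin and the fingers below 0.1 N and x of bottle_black in the frame of white_tray between -0.0485 and 0.0485 m and y of bottle_black in the frame of white_tray between -0.081 and 0.081 m and x of carton_green in the frame of card_tray between -0.0485 and 0.0485 m and y of carton_green in the frame of card_tray between -0.081 and 0.081 m and z of each of carton_green, carton_red in the frame of card_tray below 0.01 m and x of carton_red in the frame of card_tray between -0.0485 and 0.0485 m and y of carton_red in the frame of card_tray between -0.081 and 0.081 m and x of plaster_tin in the frame of blue_tray between -0.0485 and 0.0485 m and y of plaster_tin in the frame of blue_tray between -0.081 and 0.081 m and z of plaster_tin in the frame of blue_tray below 0.01 m); the robot touches nothing.
It fails at once if the mug is tipped or shifted by more than 25 mm (distance of mug from where it was at the start of the episode above 0.025 m or angle between mug's own z axis and vertical above 0.5 rad).
It fails at once if the glass is tipped or shifted by more than 25 mm (distance of glass from where it was at the start of the episode above 0.025 m or angle between glass's own z axis and vertical above 0.5 rad).
It fails at once if one of the five supplies is dropped: falls freely, touching nothing, faster than 0.6 m/s (some 18 mm of fall) ((contact force between bottle_white and anything else below 0.02 N and linear speed of bottle_white above 0.6 m/s) or (contact force between bottle_black and anything else below 0.02 N and linear speed of bottle_black above 0.6 m/s) or (contact force between carton_green and anything else below 0.02 N and linear speed of carton_green above 0.6 m/s) or (contact force between carton_red and anything else below 0.02 N and linear speed of carton_red above 0.6 m/s) or (contact force between plaster_tin and anything else below 0.02 N and linear speed of plaster_tin above 0.6 m/s)).
It also fails if it takes over 128 s, if anything falls off the work surface, if the arm or the gripper's body presses on something with over 40 N, if the wrist force passes 120 N, or if a joint passes its speed limit or range.

ROBOT

A 6-joint arm with a two-finger parallel gripper is mounted at the origin on the work surface. World frame = base frame: x ahead of the robot, y to its left, z up, the work surface at z = 0. Lengths are in mm, angles in rad, forces in N, time in s.
With the tool pointing down it reaches from about 350 to 775 mm from the base axis. Payload 7.3 kg.
Tool frame: the origin (TCP) lies at the very end of the fingers, on their centre line; the grasp point (between the pads) lies behind it (bot.grip_point_offset is the z of the grasp point in the tool frame, in mm); z points along the fingers, y is the line along which they close (so a half turn about z gives the same grasp; the last joint's range is limited). The gripper opens to 92 mm and grips with 3 to 60 N. Pads are 19 mm wide; open, the fingers measure 130 mm over their backs; the gripper's body (75 mm by 190 mm) begins 47 mm behind the grasp point.
Start: joints at [-1.392, 0.342, 1.524, -0, 1.275, -0.146], TCP at [167.56, -497.563, 226.741] pointing down, gripper open.
Joint ranges: [-2.53, 2.53], [-0.77, 2.02], [0.04, 2.7], [-1, 4.14], [0.28, 2.66], [-3.11, 3.11]. Speed limits (rad/s): [2.57, 2.57, 3.14, 3.14, 3.14, 3.14].

INTERFACE

Orientations are given as [roll, pitch, yaw] about the fixed x, y, z axes, in that order (R = Rz(yaw) Ry(pitch) Rx(roll)).
In Python, from plant import bot gives the robot as it stands. The module is installed in compiled form; this text tells all that it offers.
- The arm moves only by the shell command python3 -m crank 'ROWS'. ROWS is JSON, a list that holds one entry, the list of rows, each a list of 5 numbers: the opening, from 0 (shut) to 1 (fully open), then the shift along the tool's x, y, z in cm, then the turn about the tool's z in degrees. In form: [[[claw, x, y, z, turn], ...]]. A call has exactly 10 rows; each row is the pose to reach, as a shift and turn from the pose commanded when the call began, along the tool's axes at that moment; what a row does not reach only later rows make up. A row lasts 1/10 s, in which the tool goes at most 50 mm and 8.59 degrees, less where a joint would pass 70% of its speed; a pose out of reach is approached as far as the arm can. A call with a gripper value outside its range is refused whole. The fingers move at their own pace and stop on an object; the grip force is fixed at half the most. Time passes only in rows, so rows that repeat a pose let the fingers close, or fill a call up. It gives the time, the measured TCP pose, the force, the opening and the grip force at its end, in the units of the state.
- bot.get_obs(): the state, without advancing time (a new reading comes with each control period).
- bot.capture(name): name is "side" or "top"; returns (picture, depth): 420x560x3 uint8, red, green, blue; 420x560 float32, mm along the optical axis (not along the pixel's ray), 0 where there is no reading.
- bot.calibration(name): a dict with "vertical_fov" (degrees; the focal length in pixels is half the picture's height over the tangent of half this angle, whatever the lens; pixels are square), "cx", "cy" (the principal point, pixels), "D" ([k1, k2, p1, p2, k3] as OpenCV has them; the pictures are not rectified), "rvec" (rotation vector, rad) and "tvec" (3), from world to camera coordinates, as OpenCV has them. Camera axes: x right, y down, z forward; pixel columns grow to the right and rows downward; lengths in mm; the calibration is good to about 2 mm. A picture is of the moment at which its call begins. calibration takes no time and is no camera call.
- bot.close_job(): hands the job in; it is judged then, once.
The state is a dict: "time": time; "joint_positions": joint angles; "dq": joint speeds; "tau": joint torques, N m; "tool_pos": TCP position; "tcp_rot": TCP orientation; "contact_force": force on the tool from outside, world axes, zero at the start; "moment": the same for the moment, N m; "grip_width": finger opening in mm; "finger_force": force on a finger pad.
Only numpy, scipy, OpenCV 4.12 (cv2) and the standard library are available. Lean on these libraries where they do the work, as an engineer would, in place of code of your own. Each camera call takes 0.05 s, during which the arm holds its last target. There are 200 camera calls.

## Working session

There is one attempt and no reset: what is moved stays moved. The work goes in short steps, Python scripts to look and compute and a shell command to move; the robot and the scene stay as the last step left them, time stands still between calls to the robot, and variables do not carry over. Pictures are saved under pics/ and viewed, at most 14 in all, crops included, and the job is handed in when it is done.

```bash
mkdir -p pics
cat > h.py <<'E'
import numpy as np, cv2
from plant import bot
def cam(n):
    c=bot.calibration(n); f=210/np.tan(np.radians(c["vertical_fov"])/2)
    K=np.array([[f,0,c["cx"]],[0,f,c["cy"]],[0,0,1.]])
    R=cv2.Rodrigues(np.array(c["rvec"],float))[0]
    return K,np.array(c["D"],float),R,np.array(c["tvec"],float).ravel()
def cloud(n,d):
    K,D,R,t=cam(n); v,u=np.mgrid[0:420,0:560]
    p=cv2.undistortPoints(np.stack([u,v],-1).reshape(-1,1,2).astype(float),K,D).reshape(420,560,2)
    P=np.dstack([p,np.ones((420,560))])*d[...,None]
    W=(P-t)@R; W[d<=0]=np.nan
    return W
E
python3 - <<'E'
from h import *
for n in("top","side"):
    im,d=bot.capture(n); np.savez(f"{n}0.npz",im=im,d=d); cv2.imwrite(f"pics/{n}0.png",im[...,::-1])
o=bot.get_obs(); print(o["time"],o["tool_pos"],o["tcp_rot"],o["grip_width"],bot.grip_point_offset)
E
```

```text
0.1 [ 167.48476935 -497.19360631  226.12862536] [-3.14025932e+00 -1.94222802e-04  3.24777664e-01] 92.09006714722821 -18.8
```

View pics/top0.png

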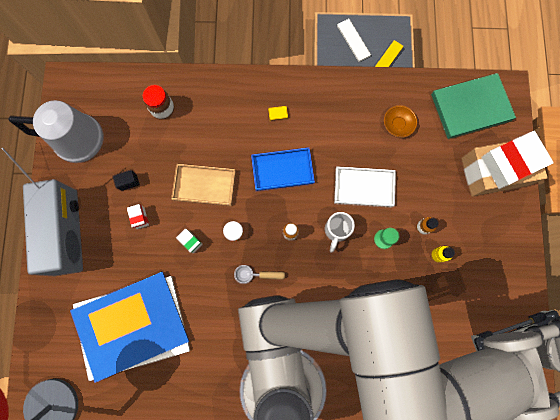

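View pics/side0.png

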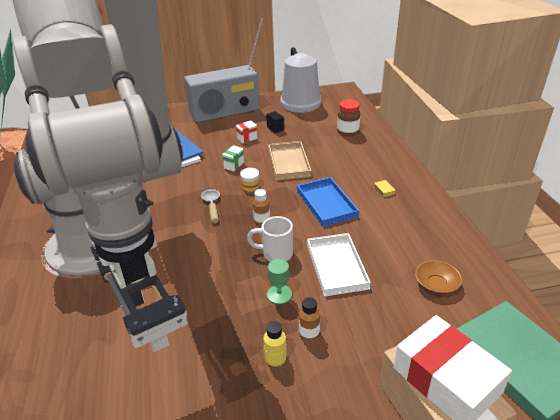

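Top view: trays are cardboard (205,184), blue (283,170) and white (365,186). The supplies are the red carton (137,216), green carton (188,240), tin (233,231) and white-cap bottle (291,232). The mug is at (340,228) and the glass at (387,238).

Candidates:
- **bottle_black:** (428,226) is amber with a black cap and fits. (443,254) is yellow, so it is not the one.
- **Cartons:** (188,240) has green bands and fits. (125,180) is the black look-alike and stays put.

I'll confirm these in an enlarged crop.

Run:
```python
from h import *
z=np.load("top0.npz"); im,d=z["im"],z["d"]
cv2.imwrite("pics/crop.png",cv2.resize(im[150:270,100:470,::-1],None,fx=2.1,fy=2.1,interpolation=cv2.INTER_CUBIC))
W=cloud("top",d); S=np.load("side0.npz"); 
def comp(name,box,zlo,zhi):
    u0,v0,u1,v1=box; P=W[v0:v1,u0:u1].reshape(-1,3); P=P[(P[:,2]>zlo)&(P[:,2]<zhi)]
    r=cv2.minAreaRect(P[:,:2].astype(np.float32))
    print(name,len(P),"rect c",np.round(r[0],1),"size",np.round(r[1],1),"ang",round(r[2],1),"zmed",np.round(np.nanmedian(P[:,2]),1),"med",np.round(np.median(P[:,:2],0),1))
comp("card",(165,155,245,215),15,30)
comp("blue",(243,140,322,200),15,30)
comp("white",(325,160,405,212),15,30)
comp("red",(120,200,155,232),42,60)
comp("green",(172,224,206,256),42,60)
comp("tin",(215,215,250,248),38,60)
comp("bw",(278,218,304,246),80,100)
comp("bk",(412,210,442,242),80,100)
comp("yel",(430,243,458,266),80,100)
comp("mug",(320,205,360,255),75,100)
comp("glass",(370,225,404,252),75,100)
print("table z",np.nanmedian(W[195:205,250:320,2]))
```

```text
card 314 rect c [564.3 239.2] size [169.4 106.4] ang 85.4 zmed 20.4 med [562.9 242.3]
blue 299 rect c [614.6  13.5] size [106.9 169.7] ang 8.5 zmed 20.2 med [616.2  12.3]
white 298 rect c [ 566.2 -225.4] size [171.5 107. ] ang 87.5 zmed 19.9 med [ 566.3 -231.1]
red 279 rect c [465.5 417.1] size [56.4 37.8] ang 18.6 zmed 49.0 med [465.5 417.2]
green 283 rect c [399.2 267.3] size [55.9 36.6] ang 46.9 zmed 48.6 med [398.6 266.8]
tin 260 rect c [428. 147.] size [47.  49.2] ang 66.3 zmed 44.5 med [428.3 147.4]
bw 89 rect c [429.3 -11.1] size [26.8 24.9] ang 89.9 zmed 89.1 med [428.5 -11.2]
bk 95 rect c [ 451.5 -395.5] size [27.2 26.7] ang 22.0 zmed 88.4 med [ 450.4 -394.4]
yel 99 rect c [ 372.4 -437.1] size [27.7 28.2] ang 61.1 zmed 88.3 med [ 372.5 -436.3]
mug 141 rect c [ 442.5 -144.7] size [70.9 72.9] ang 31.5 zmed 82.9 med [ 441.7 -142.3]
glass 226 rect c [ 415.9 -278.2] size [42.7 43.9] ang 44.9 zmed 86.4 med [ 415.6 -277.5]
table z -1.1635153387955866
```

View pics/crop.png

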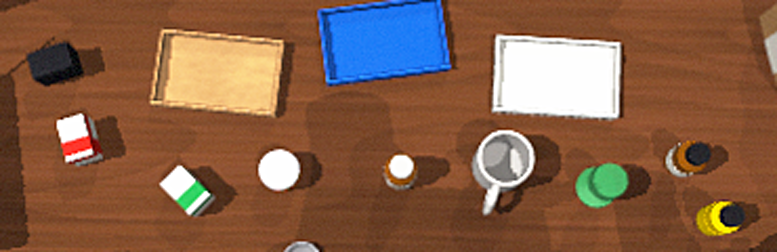

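Confirmed in the crop: black-cap amber bottle at top (428,226), white-cap bottle, red and green cartons and tin are as named. The yellow bottle and black box stay. First I move above bottle_black at (451,-395) with yaw 0.

```bash
python3 -m crank '[[[1,3,0,0.5,2],[1,7,-0.1,1,4],[1,11,-0.2,2,6],[1,15,-0.3,3,9],[1,19,-0.4,4,12],[1,23,-0.5,5,14],[1,26,-0.6,6,16],[1,29,-0.7,7,18.6],[1,30.13,-0.67,7.67,18.6],[1,30.13,-0.67,7.67,18.6]]]'
python3 - <<'E'
from h import *
o=bot.get_obs(); print(o["tool_pos"],o["tcp_rot"],o["joint_positions"].round(2) if hasattr(o["joint_positions"],'round') else o["joint_positions"])
for n in("top","side"):
    im,d=bot.capture(n); cv2.imwrite(f"pics/{n}1.png",im[...,::-1])
E
```

```text
time: 1.1
tool_pos: [451.4, -393.9, 148.5]
tcp_rot: [-3.14, 0.002, 0.003]
contact_force: [-1.2, -0.9, 0.2]
grip_width: 91.9
finger_force: 0.0
[ 451.38706367 -393.92278101  148.45974826] [-3.13960604e+00  1.90128190e-03  3.26704775e-03] [-0.85  0.55  1.42 -0.    1.18  0.72]
```

View pics/side1.png

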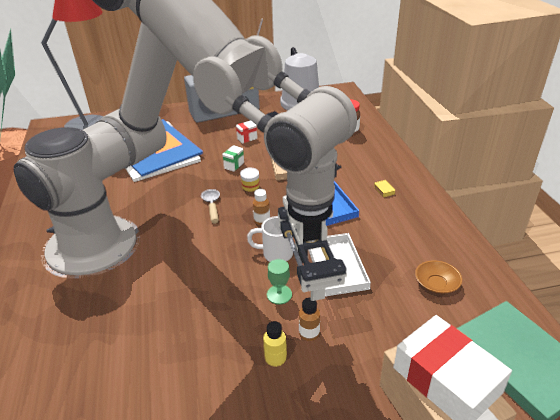

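The gripper hangs directly over the black-cap bottle (310,318) and clears the glass and the yellow one. Next I descend and grip.

```bash
python3 -m crank '[[[1,0,0,1.5,0],[1,0,0,3,0],[1,0,0,4.5,0],[1,0,0,6,0],[1,0,0,7.5,0],[1,0,0,9,0],[1,0,0,10.5,0],[1,0,0,11.5,0],[1,0,0,12,0],[1,0,0,12,0]]]'; python3 -m crank '[[[0,0,0,0,0],[0,0,0,0,0],[0,0,0,0,0],[0,0,0,0,0],[0,0,0,0,0],[0,0,0,0,0],[0,0,0,0,0],[0,0,0,0,0],[0,0,0,0,0],[0,0,0,0,0]]]'
```

```text
time: 2.2
tool_pos: [450.4, -395.4, 29.9]
tcp_rot: [-3.141, 0.0, -0.0]
contact_force: [-0.2, 0.9, 0.3]
grip_width: 92.4
finger_force: 0.0
time: 3.2
tool_pos: [451.0, -395.2, 30.1]
tcp_rot: [3.141, -0.0, 0.0]
contact_force: [0.2, -0.9, 1.5]
grip_width: 41.2
finger_force: 30.0
```

```bash
python3 -m crank '[[[0,0,0,-1,0],[0,0,0,-3,0],[0,0,0,-5,0],[0,0,0,-7,0],[0,0,0,-9,0],[0,0,0,-11,0],[0,0,0,-12,0],[0,1,-1,-12,0],[0,3,-3,-12,0],[0,5,-5.5,-12,0]]]'; python3 -m crank '[[[0,2,-2.2,0,0],[0,4,-4.6,0,0],[0,5.5,-6.5,0,0],[0,6.3,-7.4,0,0],[0,6.3,-7.4,0,0],[0,6.3,-7.4,2,0],[0,6.3,-7.4,4,0],[0,6.3,-7.4,6,0],[0,6.3,-7.4,7.5,0],[0,6.3,-7.4,8,0]]]'
```

```text
time: 4.2
tool_pos: [501.3, -339.0, 148.9]
tcp_rot: [-3.14, 0.001, -0.001]
contact_force: [0.1, -0.9, -1.1]
grip_width: 41.8
finger_force: 30.0
time: 5.2
tool_pos: [562.1, -266.4, 67.8]
tcp_rot: [-3.14, 0.004, -0.001]
contact_force: [-0.5, -0.4, -1.1]
grip_width: 41.6
finger_force: 30.0
```

```bash
python3 -m crank '[[[0,0,0,1,0],[0,0,0,2,0],[0,0,0,2.5,0],[0,0,0,2.8,0],[0,0,0,3.1,0],[0,0,0,3.3,0],[0,0,0,3.5,0],[0,0,0,3.5,0],[0,0,0,3.5,0],[0,0,0,3.5,0]]]'
```

```text
time: 6.2
tool_pos: [564.1, -266.1, 35.2]
tcp_rot: [3.141, -0.0, 0.0]
contact_force: [0.3, 0.2, -0.8]
grip_width: 41.5
finger_force: 30.0
```

```bash
python3 -m crank '[[[0,0,0,0.1,0],[0,0,0,0.1,0],[0.7,0,0,0.1,0],[0.7,0,0,0.1,0],[0.7,0,0,0.1,0],[0.7,0,0,0.1,0],[0.7,0,0,0.1,0],[0.7,0,0,0.1,0],[0.7,0,0,0.1,0],[0.7,0,0,0.1,0]]]'; python3 -m crank '[[[0.7,0,0,-1,0],[0.7,0,0,-3,0],[0.7,0,0,-6,0],[0.7,0,0,-9,0],[0.7,0,0,-11.5,0],[1,-1,-2,-11.5,0],[1,-3,-5,-11.5,0],[1,-5,-9,-11.5,0],[1,-7,-13,-11.5,0],[1,-9,-17,-11.5,0]]]';python3 -m crank '[[[1,-2,-4,0,0],[1,-3.5,-7,0,0],[1,-4.5,-8.5,0,0],[1,-4.5,-8.5,0,0],[1,-4.5,-8.5,2,0],[1,-4.5,-8.5,4,0],[1,-4.5,-8.5,6,0],[1,-4.5,-8.5,8,0],[1,-4.5,-8.5,9,0],[1,-4.5,-8.5,9,0]]]'
python3 - <<'E'
from h import *
im,d=bot.capture("side"); cv2.imwrite("pics/side2.png",im[...,::-1])
E
```

```text
time: 7.2
tool_pos: [564.0, -266.1, 34.0]
tcp_rot: [3.142, -0.0, 0.0]
contact_force: [-1.5, -0.9, 0.2]
grip_width: 64.1
finger_force: 0.0
time: 8.2
tool_pos: [473.1, -94.8, 149.8]
tcp_rot: [3.141, -0.001, -0.0]
contact_force: [-0.3, 0.5, -0.5]
grip_width: 91.4
finger_force: 0.0
time: 9.2
tool_pos: [428.9, -11.8, 58.1]
tcp_rot: [-3.141, 0.002, -0.001]
contact_force: [-1.0, -0.5, -0.3]
grip_width: 91.8
finger_force: 0.0
```

View pics/side2.png

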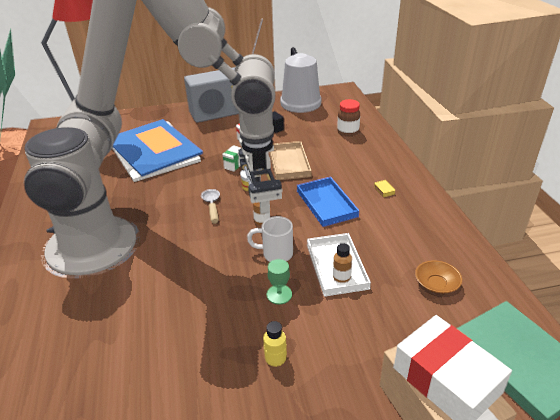

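The black-cap bottle stands in the white tray at (343,262), and the gripper straddles the white-cap bottle. I grip that one now.

```bash
python3 -m crank '[[[1,0,0,1,0],[1,0,0,2,0],[1,0,0,2.9,0],[1,0,0,2.9,0],[0,0,0,2.9,0],[0,0,0,2.9,0],[0,0,0,2.9,0],[0,0,0,2.9,0],[0,0,0,2.9,0],[0,0,0,2.9,0]]]'; python3 -m crank '[[[0,0,0,0,0],[0,0,0,0,0],[0,0,0,-1,0],[0,0,0,-3,0],[0,0,0,-5,0],[0,0,0,-7,0],[0,0,0,-9,0],[0,0,0,-11,0],[0,0,0,-12,0],[0,0,0,-12,0]]]'
```

```text
time: 10.25
tool_pos: [429.0, -11.1, 30.1]
tcp_rot: [3.141, -0.0, 0.0]
contact_force: [0.6, -1.4, 0.5]
grip_width: 48.2
finger_force: 0.6
time: 11.25
tool_pos: [429.6, -11.2, 151.3]
tcp_rot: [3.141, -0.003, 0.0]
contact_force: [-0.0, -0.3, -1.3]
grip_width: 41.3
finger_force: 30.0
```

```bash
python3 -m crank '[[[0,1,1,0,0],[0,3,3,0,0],[0,5,5.5,0,0],[0,7,8,0,0],[0,9,10.5,0,0],[0,11,13,0,0],[0,12.5,15.5,0,0],[0,13.5,17,0,0],[0,13.9,17.4,0,0],[0,13.9,17.4,0,0]]]';python3 -m crank '[[[0,0,0,2,0],[0,0,0,4,0],[0,0,0,6,0],[0,0,0,8,0],[0,0,0,9.5,0],[0,0,0,10.5,0],[0,0,0,11,0],[0,0,0,11.3,0],[0,0,0,11.5,0],[0,0,0,11.5,0]]]';python3 -m crank '[[[0,0,0,0.1,0],[0,0,0,0.1,0],[0.7,0,0,0.1,0],[0.7,0,0,0.1,0],[0.7,0,0,0.1,0],[0.7,0,0,0.1,0],[0.7,0,0,0.1,0],[0.7,0,0,0.1,0],[0.7,0,0,0.1,0],[0.7,0,0,0.1,0]]]'; python3 -m crank '[[[0.7,0,0,-1,0],[0.7,0,0,-3,0],[0.7,0,0,-6,0],[0.7,0,0,-9,0],[0.7,0,0,-11.6,0],[1,-1,-2,-11.6,0],[1,-2,-5,-11.6,0],[1,-3,-9,-11.6,0],[1,-4,-13,-11.6,0],[1,-5,-17,-11.6,0]]]'
```

```text
time: 12.25
tool_pos: [567.8, -185.6, 148.4]
tcp_rot: [-3.141, 0.002, -0.001]
contact_force: [-0.6, -0.4, -0.9]
grip_width: 41.6
finger_force: 30.0
time: 13.25
tool_pos: [568.1, -185.1, 35.4]
tcp_rot: [3.141, -0.001, 0.0]
contact_force: [-0.9, -0.5, -1.5]
grip_width: 41.7
finger_force: 30.0
time: 14.25
tool_pos: [567.9, -185.1, 34.0]
tcp_rot: [3.141, 0.0, 0.0]
contact_force: [0.3, 0.5, -0.6]
grip_width: 64.1
finger_force: 0.0
time: 15.25
tool_pos: [517.4, -13.8, 150.9]
tcp_rot: [3.141, -0.001, -0.0]
contact_force: [-0.3, 0.4, 0.1]
grip_width: 91.3
finger_force: 0.0
```

```bash
python3 -m crank '[[[1,-2,-4,0,0],[1,-4,-8,0,0],[1,-6,-12,0,0],[1,-8,-15,0,0],[1,-9,-16.2,0,0],[1,-9,-16.2,1,0],[1,-9,-16.2,3,0],[1,-9,-16.2,5,0],[1,-9,-16.2,7,0],[1,-9,-16.2,8,0]]]'; python3 -m crank '[[[1,0,0,2,0],[1,0,0,3.5,0],[1,0,0,4.5,0],[1,0,0,5,0],[1,0,0,5,0],[0,0,0,5,0],[0,0,0,5,0],[0,0,0,5,0],[0,0,0,5,0],[0,0,0,5,0]]]'; python3 -m crank '[[[0,0,0,0,0],[0,0,0,0,0],[0,0,0,0,0],[0,0,0,-1,0],[0,0,0,-2,0],[0,0,0,-4,0],[0,0,0,-6,0],[0,0,0,-8,0],[0,0,0,-8,0],[0,0,0,-8,0]]]'
python3 - <<'E'
from h import *
im,d=bot.capture("side"); cv2.imwrite("pics/side3.png",im[...,::-1])
E
```

```text
time: 16.25
tool_pos: [427.9, 145.6, 68.4]
tcp_rot: [3.141, 0.002, -0.001]
contact_force: [-0.4, -0.1, -0.1]
grip_width: 91.7
finger_force: 0.0
time: 17.25
tool_pos: [428.0, 147.0, 20.2]
tcp_rot: [3.142, -0.0, 0.0]
contact_force: [0.5, 0.9, 0.0]
grip_width: 56.3
finger_force: 0.0
time: 18.25
tool_pos: [428.0, 146.9, 100.4]
tcp_rot: [-3.142, -0.001, 0.0]
contact_force: [-0.8, 0.0, -1.8]
grip_width: 51.2
finger_force: 30.0
```

View pics/side3.png

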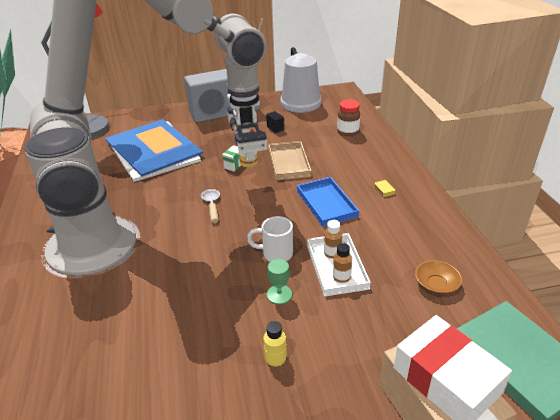

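Both bottles stand in the white tray at (333,240) and (343,262), and the tin is held at (249,158). It goes to the blue tray.

```bash
python3 -m crank '[[[0,2,1.4,0,0],[0,4,2.8,0,0],[0,7,5,0,0],[0,10,7,0,0],[0,13,9.4,0,0],[0,16,11.5,0,0],[0,18,13,0,0],[0,18.7,13.4,0,0],[0,18.7,13.4,0,0],[0,18.7,13.4,0,0]]]';python3 -m crank '[[[0,0,0,1,0],[0,0,0,2.5,0],[0,0,0,4,0],[0,0,0,5.5,0],[0,0,0,6.3,0],[0,0,0,6.8,0],[0,0,0,7.1,0],[0,0,0,7.4,0],[0,0,0,7.5,0],[0,0,0,7.5,0]]]';python3 -m crank '[[[0,0,0,0.1,0],[0,0,0,0.1,0],[0.8,0,0,0.1,0],[0.8,0,0,0.1,0],[0.8,0,0,0.1,0],[0.8,0,0,0.1,0],[0.8,0,0,0.1,0],[0.8,0,0,0.1,0],[0.8,0,0,0.1,0],[0.8,0,0,0.1,0]]]'; python3 -m crank '[[[0.8,0,0,-1,0],[0.8,0,0,-3,0],[0.8,0,0,-6,0],[0.8,0,0,-9,0],[0.8,0,0,-12.6,0],[1,-2,-2,-12.6,0],[1,-5,-5,-12.6,0],[1,-8,-9,-12.6,0],[1,-11,-13,-12.6,0],[1,-14,-17,-12.6,0]]]'
```

```text
time: 19.3
tool_pos: [613.6, 13.7, 99.0]
tcp_rot: [-3.141, 0.003, 0.001]
contact_force: [0.4, 0.1, -0.2]
grip_width: 51.1
finger_force: 30.0
time: 20.3
tool_pos: [615.0, 12.9, 25.2]
tcp_rot: [3.141, -0.0, 0.0]
contact_force: [0.6, -0.0, -0.5]
grip_width: 51.2
finger_force: 30.0
time: 21.3
tool_pos: [614.9, 12.9, 24.0]
tcp_rot: [3.141, -0.0, 0.0]
contact_force: [-0.3, -0.6, 0.9]
grip_width: 73.5
finger_force: 0.0
time: 22.3
tool_pos: [473.7, 184.1, 150.9]
tcp_rot: [-3.141, -0.001, -0.001]
contact_force: [0.6, 0.9, 0.2]
grip_width: 92.0
finger_force: 0.0
```

```bash
python3 -m crank '[[[1,-1,-1,0,-8],[1,-2,-2.5,0,-16],[1,-3.5,-4,0,-24],[1,-5,-5.5,0,-32],[1,-6.5,-7,0,-40],[1,-7.6,-8.4,0,-47],[1,-7.6,-8.4,0,-47],[1,-7.6,-8.4,2,-47],[1,-7.6,-8.4,4,-47],[1,-7.6,-8.4,6,-47]]]'
python3 - <<'E'
from h import *
im,d=bot.capture("side"); cv2.imwrite("pics/side4.png",cv2.resize(im[50:230,130:400,::-1],None,fx=2.5,fy=2.5))
E
```

```text
time: 23.3
tool_pos: [399.7, 266.6, 90.0]
tcp_rot: [3.141, -0.001, 0.817]
contact_force: [-0.2, 0.5, 0.4]
grip_width: 92.0
finger_force: 0.0
```

View pics/side4.png

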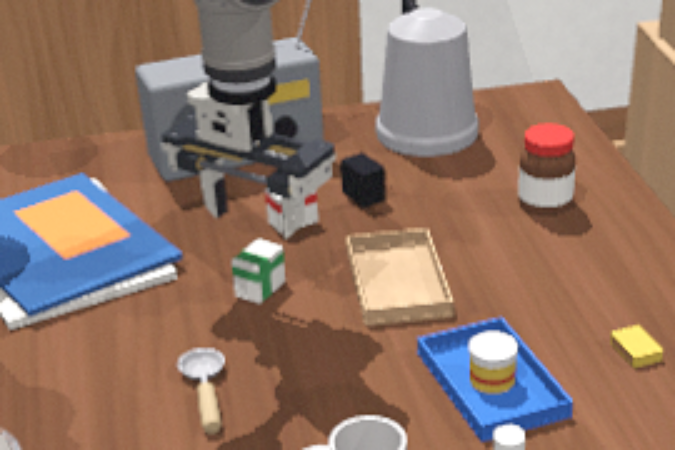

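The tin stands in the blue tray at crop (493,362), and the gripper straddles the green carton at the right angle. I grip it and carry it to the -y half of the cardboard tray.

```bash
python3 -m crank '[[[1,0,0,2,0],[1,0,0,4,0],[1,0,0,6,0],[1,0,0,6.8,0],[1,0,0,6.8,0],[0,0,0,6.8,0],[0,0,0,6.8,0],[0,0,0,6.8,0],[0,0,0,6.8,0],[0,0,0,6.8,0]]]'; python3 -m crank '[[[0,0,0,0,0],[0,0,0,0,0],[0,0,0,0,0],[0,0,0,0,0],[0,0,0,-1,0],[0,0,0,-2,0],[0,0,0,-4,0],[0,0,0,-6,0],[0,0,0,-8,0],[0,0,0,-8,0]]]'
```

```text
time: 24.35
tool_pos: [399.0, 267.0, 22.3]
tcp_rot: [3.141, -0.0, 0.82]
contact_force: [0.1, -0.2, -0.2]
grip_width: 56.2
finger_force: 0.0
time: 25.35
tool_pos: [400.6, 267.8, 105.1]
tcp_rot: [3.139, -0.006, 0.821]
contact_force: [-0.2, 0.2, 0.2]
grip_width: 36.2
finger_force: 30.0
```

```bash
python3 -m crank '[[[0,0.5,1.5,0,0],[0,1.3,3.5,0,0],[0,2.2,6,0,0],[0,3.2,8.5,0,0],[0,4.2,11,0,0],[0,5,13.5,0,0],[0,5.8,15.5,0,0],[0,6.1,16.5,0,0],[0,6.1,16.5,0,0],[0,6.1,16.5,0,0]]]';python3 -m crank '[[[0,0,0,1,0],[0,0,0,2.5,0],[0,0,0,4,0],[0,0,0,5.5,0],[0,0,0,6.3,0],[0,0,0,6.8,0],[0,0,0,7.1,0],[0,0,0,7.4,0],[0,0,0,7.5,0],[0,0,0,7.5,0]]]';python3 -m crank '[[[0,0,0,0.1,0],[0,0,0,0.1,0],[0.65,0,0,0.1,0],[0.65,0,0,0.1,0],[0.65,0,0,0.1,0],[0.65,0,0,0.1,0],[0.65,0,0,0.1,0],[0.65,0,0,0.1,0],[0.65,0,0,0.1,0],[0.65,0,0,0.1,0]]]'; python3 -m crank '[[[0.65,0,0,-1,0],[0.65,0,0,-3,0],[0.65,0,0,-6,0],[0.65,0,0,-9,0],[0.65,0,0,-12.4,0],[1,1,-2,-12.4,3],[1,2,-5,-12.4,8],[1,4,-9,-12.4,14],[1,6,-13,-12.4,20],[1,8,-17,-12.4,28.4]]]'
```

```text
time: 26.35
tool_pos: [560.3, 198.9, 101.2]
tcp_rot: [-3.14, 0.002, 0.82]
contact_force: [0.1, 0.3, -0.4]
grip_width: 36.2
finger_force: 30.0
time: 27.35
tool_pos: [561.3, 199.0, 27.2]
tcp_rot: [3.141, -0.0, 0.82]
contact_force: [-0.1, -0.1, 0.3]
grip_width: 35.7
finger_force: 30.0
time: 28.35
tool_pos: [561.1, 199.0, 26.0]
tcp_rot: [3.142, 0.0, 0.82]
contact_force: [0.0, -0.4, -0.3]
grip_width: 59.4
finger_force: 0.0
time: 29.35
tool_pos: [490.7, 374.9, 151.0]
tcp_rot: [-3.141, -0.001, 0.319]
contact_force: [0.1, -0.1, -0.4]
grip_width: 90.8
finger_force: 0.0
```

```bash
python3 -m crank '[[[1,-0.5,-2,0,0],[1,-0.9,-4,0,0],[1,-1.1,-5,0,0],[1,-1.1,-5,0,0],[1,-1.1,-5,2,0],[1,-1.1,-5,4,0],[1,-1.1,-5,6,0],[1,-1.1,-5,8,0],[1,-1.1,-5,9,0],[1,-1.1,-5,9,0]]]'
python3 -m crank '[[[1,0,0,1,0],[1,0,0,2.5,0],[1,0,0,3.5,0],[1,0,0,3.8,0],[1,0,0,3.8,0],[0,0,0,3.8,0],[0,0,0,3.8,0],[0,0,0,3.8,0],[0,0,0,3.8,0],[0,0,0,3.8,0]]]'; python3 -m crank '[[[0,0,0,0,0],[0,0,0,0,0],[0,0,0,0,0],[0,0,0,0,0],[0,0,0,-1,0],[0,0,0,-2,0],[0,0,0,-4,0],[0,0,0,-6,0],[0,0,0,-8,0],[0,0,0,-8,0]]]'
python3 - <<'E'
from h import *
im,d=bot.capture("side"); cv2.imwrite("pics/side5.png",cv2.resize(im[50:230,130:400,::-1],None,fx=2.5,fy=2.5))
E
```

```text
time: 30.35
tool_pos: [464.9, 416.0, 58.7]
tcp_rot: [3.14, 0.003, 0.324]
contact_force: [0.4, -0.2, 0.0]
grip_width: 91.6
finger_force: 0.0
time: 31.35
tool_pos: [465.0, 417.4, 22.2]
tcp_rot: [3.142, -0.0, 0.325]
contact_force: [0.3, -0.2, -1.5]
grip_width: 56.2
finger_force: 0.0
time: 32.35
tool_pos: [466.7, 418.6, 106.0]
tcp_rot: [-3.14, -0.007, 0.325]
contact_force: [1.2, 1.2, -0.4]
grip_width: 35.6
finger_force: 30.0
```

View pics/side5.png

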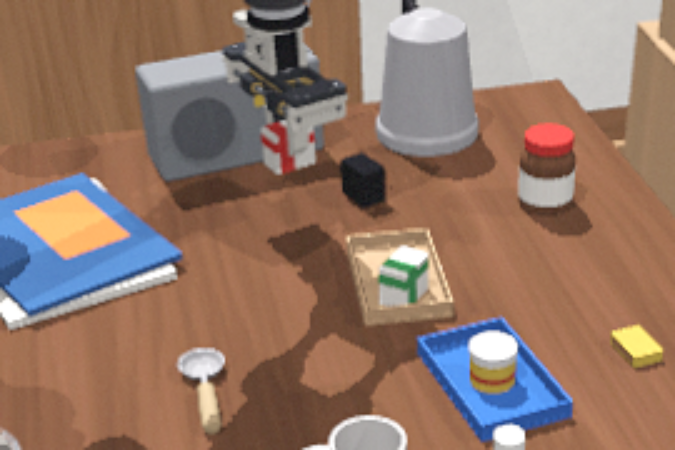

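The green carton stands in the cardboard tray at crop (403,277), and the red carton is held at (290,147). It goes to the +y half.

```bash
python3 -m crank '[[[0,0.5,1.5,0,0],[0,1.2,3.5,0,0],[0,2,6,0,0],[0,3,8.5,0,0],[0,4,11,0,0],[0,4.8,13.5,0,0],[0,5.3,15.3,0,0],[0,5.5,16,0,0],[0,5.5,16,0,0],[0,5.5,16,0,0]]]';python3 -m crank '[[[0,0,0,1,0],[0,0,0,2.5,0],[0,0,0,4,0],[0,0,0,5.5,0],[0,0,0,6.3,0],[0,0,0,6.8,0],[0,0,0,7.1,0],[0,0,0,7.4,0],[0,0,0,7.5,0],[0,0,0,7.5,0]]]';python3 -m crank '[[[0,0,0,0.1,0],[0,0,0,0.1,0],[0.55,0,0,0.1,0],[0.55,0,0,0.1,0],[0.55,0,0,0.1,0],[0.55,0,0,0.1,0],[0.55,0,0,0.1,0],[0.55,0,0,0.1,0],[0.55,0,0,0.1,0],[0.55,0,0,0.1,0]]]'; python3 -m crank '[[[0.55,0,0,-1,0],[0.55,0,0,-3,0],[0.55,0,0,-6,0],[0.55,0,0,-9,0],[0.55,0,0,-12,0],[0.55,0,0,-15,0],[0.55,-2,0,-17,0],[0.55,-5,0,-17,0],[0.55,-8,0,-17,0],[0.55,-10,0,-17,0]]]'
python3 - <<'E'
from h import *
for n in ("side","top"):
    im,d=bot.capture(n); cv2.imwrite(f"pics/{n}6.png",im[...,::-1])
W=cloud("top",d)
for name,(u0,v0,u1,v1),lo in (("mug",(320,205,360,255),75),("glass",(370,225,404,252),75),("bw",(340,150,365,200),80),("bk",(365,150,400,200),80),("tin",(260,140,310,195),42)):
    P=W[v0:v1,u0:u1].reshape(-1,3);P=P[P[:,2]>lo]; print(name,len(P),np.median(P,0).round(1))
E
```

```text
time: 33.4
tool_pos: [567.5, 283.7, 101.7]
tcp_rot: [-3.141, 0.001, 0.325]
contact_force: [-0.5, -0.5, -0.8]
grip_width: 35.5
finger_force: 30.0
time: 34.4
tool_pos: [568.3, 283.3, 27.2]
tcp_rot: [3.141, -0.0, 0.325]
contact_force: [0.1, -0.8, -0.4]
grip_width: 35.6
finger_force: 30.0
time: 35.4
tool_pos: [568.2, 283.3, 26.0]
tcp_rot: [3.141, -0.0, 0.325]
contact_force: [0.5, -0.4, -0.0]
grip_width: 50.7
finger_force: 0.0
time: 36.4
tool_pos: [471.6, 250.9, 197.0]
tcp_rot: [3.142, -0.0, 0.325]
contact_force: [-0.1, -0.0, -1.1]
grip_width: 50.4
finger_force: 0.0
mug 139 [ 441.6 -143.4   83.3]
glass 232 [ 415.7 -278.3   86.1]
bw 96 [ 567.2 -181.1   92.5]
bk 93 [ 563.8 -262.4   92.4]
tin 259 [614.7  16.   48.6]
```

View pics/side6.png

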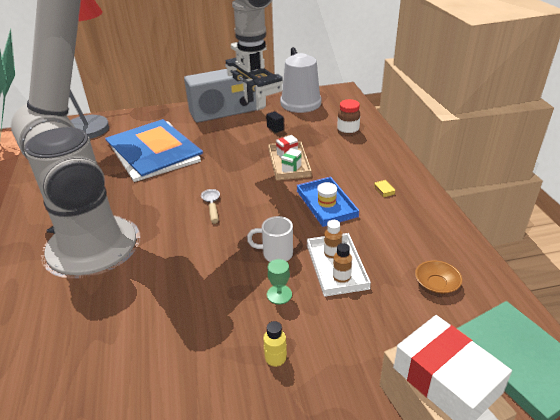

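View pics/top6.png

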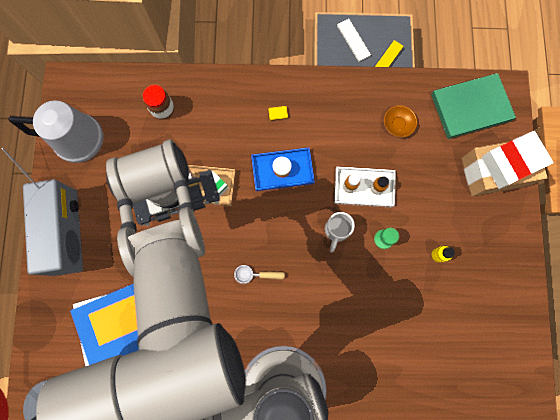

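All five supplies stand upright in the right trays: cartons at side (287,145) and (291,160), tin at (327,195), bottles at (333,238) and (343,262). The mug and glass have not moved, and the arm is clear of everything.

```bash
python3 -c "
from plant import bot
print(bot.close_job())"
```

```text
the job is handed in; nothing more can be done
None
```

The job is handed in at about 36.5 s: both bottles are in the white tray, both cartons in the cardboard tray and the tin in the blue tray, all upright, with the mug and glass unmoved; the hand-in call gave no verdict.

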